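# Reset the tilt stop of the utensil caddy

## Task

The tilt-out utensil caddy leans at the wrong angle. Swing the jam nut's red handle anticlockwise (seen from above) by a sixth of a turn or more so that the nut is loose, push the adjuster's blue handle round until the white pointer rests on the green mark of the dial, then swing the red handle back clockwise until the nut is fully tight again. Do not shift the teapot, canister, cup, silicone lid, spatula or bowl, and let go of everything at the end.

Things in the scene. Friction and masses are not known exactly. Their poses are not given: they have to be found in the camera images.
- jam_nut (a joint): angle of the jam nut (brass, flat red arm, upright red handle) about its upright axis, rad: 0 = hard tight at its end stop (starts within 0.05), grows anticlockwise from above as it loosens, end stop at 1.45. From 0.5 to 0 it clamps the adjuster ever harder; above 0.5 the adjuster is free. At the handle it takes 4 N when loose, 9 to 13 N to tighten fully; stays where left
- adjuster (a joint): angle of the adjuster screw about the same upright axis, rad, grows anticlockwise from above, range -0.95 to 0.95. When the nut is loose it turns with 0.15 to 0.2 N m (2 to 3 N at the handle) and stays where it is left; when the nut is tight it is locked (pushes under 20 N hardly shift it). Turning it tilts the caddy through a hidden link
- pivot (a point): point on the common upright axis of nut and adjuster, 120 mm above the ledge, at the top end of the steel stud. The stud stands on a grey base plate that may stand anywhere in the middle of the ledge, turned either way
- nut_handle (a point): centre of the exposed upright red handle, a round peg 14 mm across, 70 mm from the axis, which runs from 86 to 136 mm above the ledge; this point is 111 mm up. The 8 mm thick red arm below it lies from 78 to 86 mm up. When tight it points 135 degrees anticlockwise from the middle position (adjuster angle 0) of the blue handle
- adjuster_handle (a point): point on the upright blue handle, a round peg 14 mm across, 70 mm from the axis, which runs from 54 to 111 mm above the ledge; this point is 86 mm up. The 8 mm thick blue arm below it lies from 46 to 54 mm up, above the dial
- pointer (a point): tip region of the white pointer at the end of the blue arm, 6 mm wide, this point 97 mm from the axis, 50 mm up; the pointer ends 101 mm from the axis
- mark (a point): centre line of the green mark (a radial bar 12 mm wide, 30 mm long) on the black dial, this point 97 mm from the axis, 40 mm up. The dial is a fixed disc 220 mm across. The mark always lies 0.5 rad or more anticlockwise of where the pointer starts
- caddy_rim (a point): middle of the top front edge of the white plastic utensil caddy (75 x 115 x 125 mm, utensils in it up to 260 mm above the ledge), which stands on the same base plate, its centre 210 mm from the axis on the side 90 degrees anticlockwise of the blue handle's middle position; it tilts by itself as the adjuster turns and need not be touched
- teapot: white ceramic teapot, blue lid, body 116 mm across, 111 mm high, spout and handle reach 100 mm from its axis; bystander, its origin is under its middle on the ledge
- canister: aluminium canister, 80 mm across, 117 mm high, dark twist cap; bystander, its origin is under its middle on the ledge
- cup: clear glass cup, 72 mm across, 90 mm high; bystander, its origin is under its middle on the ledge
- silicone_lid: flat green lid, 110 mm across, 22 mm high with its knob; bystander, its origin is under its middle on the ledge
- spatula: bamboo spatula lying flat, 270 mm long; bystander, its origin is under its middle on the ledge
- bowl: blue ceramic bowl, 104 mm across, 50 mm high; bystander, its origin is under its middle on the ledge

How it is judged:
On the way, in this order (a step that is already met when the one before it is completed fails the run):
1. the jam nut is loosened (0.6 rad or more) (value of joint jam_nut above 0.6 rad), for 0.2 s.
2. the pointer is brought onto the green mark (within 6 mm) while the nut is loose (horizontal distance between pointer and mark below 0.006 m and value of joint jam_nut above 0.5 rad), for 0.2 s.
3. the nut is tightened again, the pointer still on the mark (horizontal distance between pointer and mark below 0.006 m and value of joint jam_nut below 0.12 rad), for 0.2 s.
At the end, for the whole second after the job is handed in: The pointer rests on the green mark (within 6 mm of its centre line), the jam nut is tight (within 0.12 rad of its end stop), both are still, and the bystanders stand where they stood (within 30 mm) (all of step 3 and velocity of joint adjuster between -0.05 and 0.05 rad/s and velocity of joint jam_nut between -0.05 and 0.05 rad/s); the robot touches nothing.
It fails at once if the teapot, canister, cup, silicone lid, spatula or bowl is shifted by more than 30 mm (distance of any of teapot, canister, cup, silicone_lid, spatula, bowl from where it was at the start of the episode above 0.03 m).
It also fails if it takes over 56 s, if anything falls off the work surface, if the arm or the gripper's body presses on something with over 40 N, if the wrist force passes 120 N, or if a joint passes its speed limit or range.

## Robot

A 6-joint arm with a two-finger parallel gripper is mounted at the origin on the work surface. World frame = base frame: x ahead of the robot, y to its left, z up, the work surface at z = 0. Lengths are in m, angles in rad, forces in N, time in s.
With the tool pointing down it reaches from about 0.3 to 0.825 m from the base axis. Payload 5.4 kg.
Tool frame: the origin (TCP) lies on the front face of the gripper's body, between the roots of the fingers; the fingertips stand 88 mm ahead of it and the grasp point (between the pads) lies 69 mm ahead of it; y points along the fingers, x is the direction in which the jaws open and shut, and the axes are right-handed (so a half turn about y gives the same grasp; the last joint's range is limited). The gripper opens to 92 mm and grips with 3 to 60 N. Pads are 20 mm wide; open, the fingers measure 128 mm over their backs; the gripper's body (75 mm by 189 mm) begins 69 mm behind the grasp point.
Start: joints at [0.969, 0.158, 1.597, -0, 1.386, -0.21], TCP at [0.22, 0.531, 0.303] pointing down, gripper open.
Joint ranges: [-2.91, 2.91], [-0.94, 2.29], [0.18, 2.7], [-1.29, 4.43], [0.17, 2.64], [-3, 3]. Speed limits (rad/s): [2.57, 2.57, 3.14, 3.14, 3.14, 3.14].

## Interface

Orientations are given as a unit quaternion [x, y, z, w].
In Python, from cell import observe, camera, close_job, recognise gives the robot as it stands.
- The arm moves only by the shell command python3 -m jog 'ROWS'. ROWS is JSON, one flat list of numbers, 7 for each row, row after row: the closure in counts, from 0 (fully open) to 255 (shut), then the shift along the tool's x, y, z in mm, then the turn, a rotation vector about the tool's x, y, z in degrees. A call has exactly 8 rows; each row shifts and turns the commanded pose from where the row before left it, along the tool's axes as they then stand; what a row does not reach is not made up. A row lasts 1/12 s, in which the tool goes at most 41.7 mm and 7.16 degrees, less where a joint would pass 70% of its speed; a pose out of reach is approached as far as the arm can. A call is refused whole if a number of a shift passes 41.7 or a number of a turn 7.16, either way. A call with a gripper value outside its range is refused whole. The fingers move at their own pace and stop on an object; the grip force is fixed at half the most. Time passes only in rows, so rows that do not move let the fingers close, or fill a call up. It gives the time, the measured TCP pose, the force and the opening at its end, in the units of the state.
- observe(): the state, without advancing time (a new reading comes with each control period).
- camera(name): name is "scene" or "top" or "wrist"; returns a dict with "frame" (420x560x3 uint8, blue, green, red), "camera_matrix" (3x3 intrinsics, pixels), "R" (3x3) and "t" (3): a world point X has camera coordinates R X + t; the wrist camera has in their place "hand_eye" (4x4, takes a point from camera to tool coordinates, whose origin is the TCP and whose axes are the tool frame's). Camera axes: x right, y down, z forward; pixel columns grow to the right and rows downward; lengths in m; the calibration is good to about 2 mm. A picture is of the moment at which its call begins: read the wrist's pose just before it. There is no depth.
- close_job(): hands the job in, once; it reports no verdict.
Trained networks look in a picture, given as the dict that the camera call returned (one of the last four; its "shot" number tells which), for a name from the list of things; names that differ only in an ending like _2 or _b are one class to them, and where a whole thing is asked for, a point or a joint stands for the part that bears it (a point fixed in the world has none). Each returns a list of dicts, best first, with "conf" (0 to 1); they miss things now and then, are a little off and sometimes report something else, mostly with a low value. They report only what shows in the picture. A call takes as long as a camera call.
- recognise(label, picture): "centre" ([x, y, z] in m, in world coordinates, good to about 4 mm: the middle of the surface that is visible of it).
The state is a dict: "time": time; "joint_positions": joint angles; "qvel": joint speeds; "joint_efforts": joint torques, N m; "tool_pos": TCP position; "tcp_rot": TCP orientation; "wrist_force": force on the tool from outside, world axes, zero at the start; "moment": the same for the moment, N m; "grip_width": finger opening in m.
Only numpy, scipy, OpenCV 4.12 (cv2) and the standard library are available. Lean on these libraries where they do the work, as an engineer would, in place of code of your own. Each camera call takes 0.05 s, during which the arm holds its last target.

## Working session

There is one attempt and no reset: what is moved stays moved. The work goes in short steps, Python scripts to look and compute and a shell command to move; the robot and the scene stay as the last step left them, time stands still between calls to the robot, and variables do not carry over. Pictures are saved under pics/ and viewed, and the job is handed in when it is done.

```bash
ls; mkdir -p pics; cat > h.py <<'E'
import numpy as np, cv2
from scipy.spatial.transform import Rotation as R
from cell import observe, camera, close_job, recognise
def st():
    s=observe(); print('t',round(s['time'],2),'p',np.round(s['tool_pos'],4),'q',np.round(s['tcp_rot'],3),'F',np.round(s['wrist_force'],1),'M',np.round(s['moment'],2),'g',round(s['grip_width'],3)); return s
E
python3 - <<'E'
from h import *
s=st(); print(R.from_quat(s['tcp_rot']).as_matrix().round(3))
for n in ['scene','top']:
    c=camera(n); cv2.imwrite(f'pics/{n}0.png',c['frame'])
    print(n,(-np.array(c['R']).T@c['t']).round(3))
    for l in ['jam_nut','adjuster','pivot','nut_handle','adjuster_handle','pointer','mark','caddy_rim','teapot','canister','cup','silicone_lid','spatula','bowl']:
        try:
            r=recognise(l,c); print(l,[(np.round(q['centre'],3).tolist(),round(q['conf'],2)) for q in r[:2]])
        except Exception as e: print(l,e)
E
```

```text
pics
t 0.0 p [0.2193 0.531  0.3017] q [ 0.588  0.392 -0.394 -0.588] F [0.7 0.1 0.6] M [-0.   -0.06 -0.  ] g 0.092
[[ 0.382 -0.001 -0.924]
 [ 0.924 -0.002  0.382]
 [-0.002 -1.     0.   ]]
scene [ 0.895 -0.453  0.929]
jam_nut [([0.48, -0.064, 0.094], 0.68), ([0.488, 0.117, 0.127], 0.32)]
adjuster [([0.553, -0.134, 0.055], 0.6), ([0.481, -0.065, 0.095], 0.45)]
pivot [([0.499, 0.063, 0.086], 0.64), ([0.469, 0.428, 0.066], 0.27)]
nut_handle [([0.48, -0.068, 0.094], 0.79), ([0.475, -0.456, 0.054], 0.67)]
adjuster_handle [([0.553, -0.133, 0.055], 0.5), ([0.679, -0.371, 0.028], 0.31)]
pointer []
mark [([0.516, -0.099, 0.039], 0.89)]
caddy_rim [([0.486, 0.117, 0.129], 0.95)]
teapot [([0.467, 0.425, 0.073], 0.69), ([0.554, -0.135, 0.056], 0.59)]
canister [([0.767, -0.142, 0.116], 0.82)]
cup [([0.473, -0.454, 0.055], 0.94), ([0.554, -0.138, 0.057], 0.63)]
silicone_lid [([0.609, 0.452, 0.005], 0.64)]
spatula [([0.681, 0.2, 0.003], 0.85)]
bowl [([0.675, -0.373, 0.025], 0.88)]
top [ 0.451 -0.018  1.412]
jam_nut [([0.486, -0.077, 0.085], 0.55)]
adjuster []
pivot [([0.491, 0.065, 0.056], 0.92)]
nut_handle [([0.486, -0.069, 0.091], 0.53), ([0.678, 0.197, 0.006], 0.46)]
adjuster_handle [([0.547, -0.127, 0.053], 0.53)]
pointer [([0.547, -0.124, 0.058], 0.55)]
mark [([0.502, -0.086, 0.042], 0.76)]
caddy_rim [([0.479, 0.119, 0.08], 0.6)]
teapot [([0.451, 0.445, 0.074], 0.79)]
canister [([0.753, -0.122, 0.115], 0.65)]
cup [([0.49, -0.469, 0.047], 0.58)]
silicone_lid [([0.605, 0.455, 0.007], 0.79)]
spatula [([0.677, 0.196, 0.005], 0.57)]
bowl [([0.694, -0.385, 0.025], 0.68)]
```

View pictures.

View pics/scene0.png

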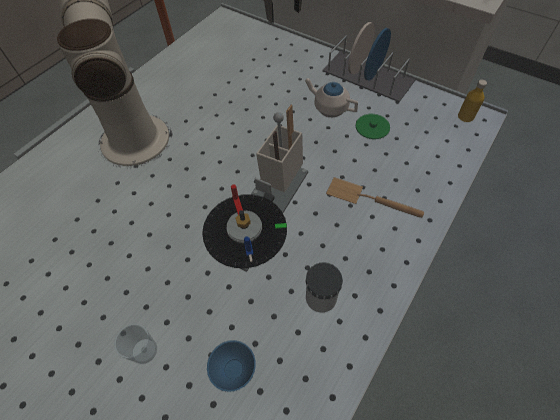

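View pics/top0.png

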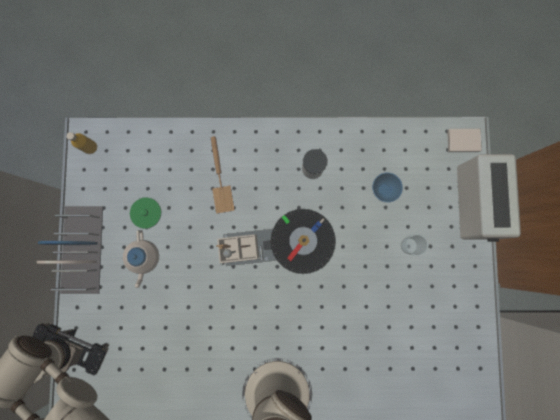

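```bash
cat >> h.py <<'E'
def bp(c,uv,z):
    K=np.array(c['camera_matrix']);Rm=np.array(c['R']);t=np.array(c['t']);o=-Rm.T@t
    uv=np.atleast_2d(np.array(uv,float))
    d=(np.linalg.inv(K)@np.c_[uv,np.ones(len(uv))].T).T@Rm
    return o+d*((z-o[2])/d[:,2])[:,None]
def pj(c,X):
    K=np.array(c['camera_matrix']);X=np.atleast_2d(X)
    p=(K@(np.array(c['R'])@X.T+np.array(c['t'])[:,None])).T
    return p[:,:2]/p[:,2:]
E
python3 - <<'E'
from h import *
for n in ['scene','top']:
    c=camera(n); f=c['frame']
    cv2.imwrite(f'pics/{n}_z.png',cv2.resize(f[150:290,170:340] if n=='scene' else f[190:290,200:350],None,fx=4.6,fy=4.6,interpolation=cv2.INTER_CUBIC))
    h=cv2.cvtColor(f,cv2.COLOR_BGR2HSV); b,g,r=[f[...,i].astype(int) for i in range(3)]
    roi=np.zeros(f.shape[:2],bool)
    if n=='scene': roi[160:275,195:295]=1
    else: roi[200:280,262:345]=1
    dk=((f.max(2)<45)&roi).astype(np.uint8)
    cn=cv2.findContours(cv2.morphologyEx(dk,cv2.MORPH_CLOSE,np.ones((5,5))),cv2.RETR_EXTERNAL,cv2.CHAIN_APPROX_NONE)[0]
    cn=max(cn,key=cv2.contourArea)[:,0,:]
    hull=cv2.convexHull(cn)[:,0,:]
    W=bp(c,hull,0.04)[:,:2]
    A=np.c_[2*W,np.ones(len(W))]; s=np.linalg.lstsq(A,(W**2).sum(1),rcond=None)[0]
    print(n,'dial',s[:2].round(4),'r',np.sqrt(s[2]+s[:2]@s[:2]).round(4))
    ax=s[:2]
    for nm,m,z in [('red',(r>90)&(r>2*g)&(r>2*b),.1),('green',(g>80)&(g>1.7*r)&(g>1.7*b),.04),('blue',(b>60)&(b>1.6*r)&(b>1.3*g),.08)]:
        y,x=np.nonzero(m&roi); p=bp(c,[x.mean(),y.mean()],z)[0][:2]; print(nm,len(x),x.mean().round(1),y.mean().round(1),p.round(4),'ang',np.degrees(np.arctan2(*(p-ax)[::-1])).round(1),'r',np.linalg.norm(p-ax).round(4))
E
```

```text
scene dial [ 0.5079 -0.0877] r 0.1095
red 89 236.9 201.5 [ 0.47   -0.0597] ang 143.5 r 0.0471
green 48 280.3 225.1 [ 0.5798 -0.0286] ang 39.4 r 0.0931
blue 65 248.0 245.6 [ 0.5608 -0.1379] ang -43.5 r 0.0729Traceback (most recent call last):
  File "<stdin>", line 11, in <module>
ValueError: max() iterable argument is empty
```

```bash
ls pics
```

```text
scene0.png
scene_z.png
top0.png
top_z.png
```

View pics/scene_z.png

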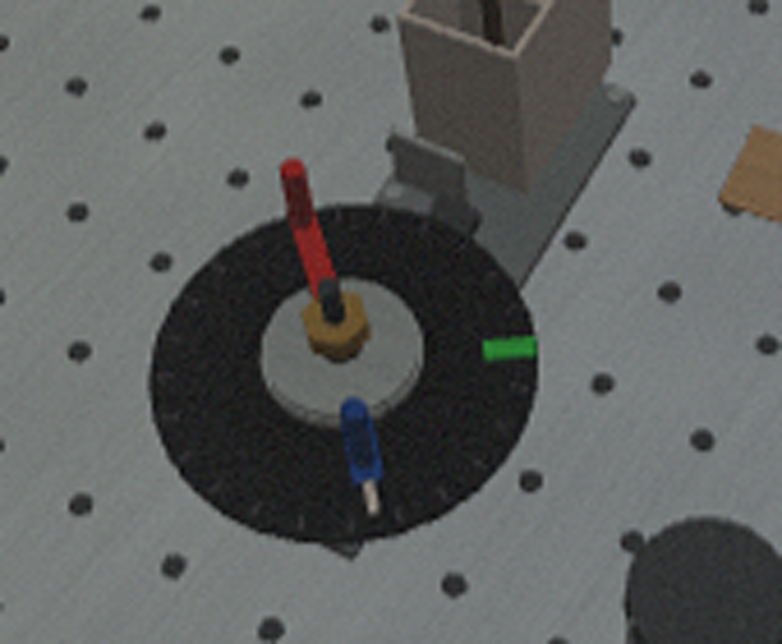

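View pics/top_z.png

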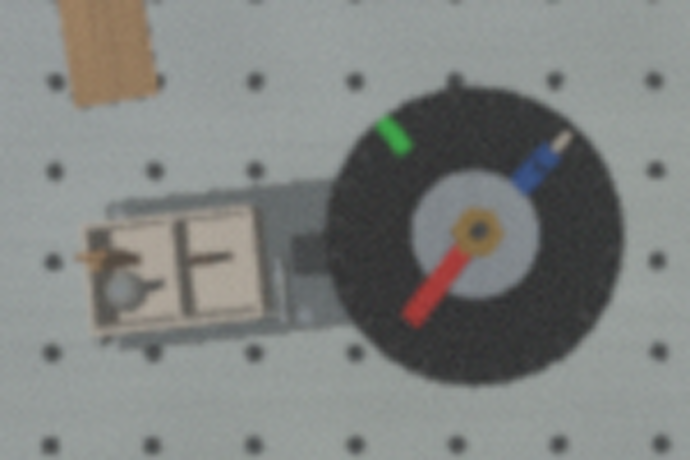

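```bash
cat >> h.py <<'E'
def dial(c,n):
    f=c['frame'];roi=np.zeros(f.shape[:2],bool)
    if n=='scene': roi[185:275,195:295]=1;T=45
    else: roi[200:280,262:345]=1;T=75
    dk=((f.max(2)<T)&roi).astype(np.uint8)
    cn=max(cv2.findContours(dk,cv2.RETR_EXTERNAL,cv2.CHAIN_APPROX_NONE)[0],key=cv2.contourArea)
    hull=cv2.convexHull(cn)[:,0,:]; W=bp(c,hull,0.039)[:,:2]
    A=np.c_[2*W,np.ones(len(W))]; s=np.linalg.lstsq(A,(W**2).sum(1),rcond=None)[0]
    return s[:2],np.sqrt(s[2]+s[:2]@s[:2])
def blob(c,nm,z,roi):
    f=c['frame'];b,g,r=[f[...,i].astype(int) for i in range(3)]
    m={'red':(r>80)&(r>2*g)&(r>2*b),'green':(g>80)&(g>1.6*r)&(g>1.6*b),'blue':(b>60)&(b>1.5*r)&(b>1.3*g)}[nm]
    M=np.zeros(m.shape,bool);M[roi]=m[roi]
    y,x=np.nonzero(M); return bp(c,np.c_[x,y],z)[:,:2]
E
python3 - <<'E'
from h import *
for n in ['scene','top']:
    c=camera(n); ax,rr=dial(c,n); print(n,'dial',ax.round(4),rr.round(4))
    roi=np.s_[160:275,195:295] if n=='scene' else np.s_[200:280,262:345]
    for nm,z in [('red',.082),('red',.136),('green',.04),('blue',.05),('blue',.111)]:
        P=blob(c,nm,z,roi); p=P.mean(0); d=P-ax
        print(nm,z,len(P),p.round(4),'ang',np.degrees(np.arctan2(*(p-ax)[::-1])).round(1),'r',np.linalg.norm(p-ax).round(4),'rmax',np.linalg.norm(d,axis=1).max().round(3))
    for pz in (.12,): print('stud top proj of ax',pj(c,[*ax,.12]), 'pointer pix->', )
E
```

```text
scene dial [ 0.5075 -0.0876] 0.1094
red 0.082 96 [ 0.4597 -0.0501] ang 141.9 r 0.0608 rmax 0.115
red 0.136 96 [ 0.4874 -0.0758] ang 149.5 r 0.0233 rmax 0.074
green 0.04 48 [ 0.5798 -0.0286] ang 39.2 r 0.0934 rmax 0.108
blue 0.05 62 [ 0.5491 -0.1267] ang -43.2 r 0.0571 rmax 0.08
blue 0.111 62 [ 0.5731 -0.1494] ang -43.2 r 0.0901 rmax 0.111
stud top proj of ax [[241.16988582 211.87770487]] pointer pix->
top dial [ 0.5063 -0.0844] 0.1087
red 0.082 79 [ 0.4673 -0.0582] ang 146.1 r 0.047 rmax 0.075
red 0.136 79 [ 0.4666 -0.0565] ang 144.9 r 0.0485 rmax 0.075
green 0.04 35 [ 0.5788 -0.0309] ang 36.4 r 0.0901 rmax 0.104
blue 0.05 60 [ 0.554  -0.1326] ang -45.3 r 0.0677 rmax 0.086
blue 0.111 60 [ 0.5493 -0.1275] ang -45.0 r 0.0609 rmax 0.078
stud top proj of ax [[302.53057859 239.69242606]] pointer pix->
```

```bash
python3 -m jog '[170,-28,0,-19,0,0,0,170,-28,0,-19,0,0,0,170,-28,0,-19,0,0,0,170,-28,0,-19,0,0,0,170,-28,0,-19,0,0,0,170,-28,0,-19,0,0,0,170,-28,0,-19,0,0,0,170,-28,0,-19,0,0,0]'; python3 -m jog '[170,-28,0,-19,0,0,0,170,-28,0,-19,0,0,0,170,-28,0,-19,0,0,0,170,-28,0,-19,0,0,0,170,-28,0,-19,0,0,0,170,-28,0,-19,0,0,0,170,-28,0,-19,0,0,0,170,-28,0,-19,0,0,0]'
python3 - <<'E'
from h import *
s=st();print(s['joint_positions'])
c=camera('wrist'); cv2.imwrite('pics/w1.png',c['frame']); print(np.array(c['hand_eye']).round(3),c['camera_matrix'])
E
```

```text
time: 2.37
tool_pos: [0.2744, 0.265, 0.3028]
tcp_rot: [0.588, 0.394, -0.393, -0.588]
wrist_force: [-0.0, -0.2, 0.3]
grip_width: 0.0409
time: 3.03
tool_pos: [0.3294, -0.0004, 0.3031]
tcp_rot: [0.588, 0.393, -0.393, -0.587]
wrist_force: [1.8, 0.4, 0.2]
grip_width: 0.0307
t 3.03 p [ 0.3294 -0.0004  0.3031] q [ 0.588  0.393 -0.393 -0.587] F [1.8 0.4 0.2] M [-0.04  0.01 -0.01] g 0.031
[-3.73946748e-01 -5.68715101e-01  2.21346100e+00  1.13582861e-04
  1.49517114e+00 -1.55260799e+00]
[[ 1.    -0.    -0.     0.001]
 [ 0.    -0.243  0.97  -0.082]
 [-0.    -0.97  -0.243  0.067]
 [ 0.     0.     0.     1.   ]] [[335.9155141    0.         282.82416211]
 [  0.         335.9155141  208.43768024]
 [  0.           0.           1.        ]]
```

View pics/w1.png

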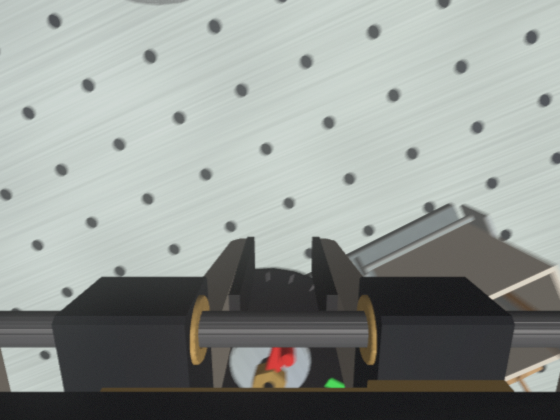

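```bash
python3 -m jog '[150,1.5,0,-32.4,0,0,0,150,1.5,0,-32.4,0,0,0,150,1.5,0,-32.4,0,0,0,150,1.5,0,-32.4,0,6.4,0,150,0,18,0,0,6.4,0,150,0,18,0,0,6.4,0,150,0,18,0,0,6.4,0,150,0,18,0,0,6.4,0]'
python3 - <<'E'
from h import *
s=st();M=R.from_quat(s['tcp_rot']).as_matrix();print(M.round(3))
for n in ['scene','wrist']:
    c=camera(n); f=c['frame']; cv2.imwrite(f'pics/{n}2.png',f if n=='wrist' else cv2.resize(f[110:290,150:350],None,fx=3.3,fy=3.3))
E
```

```text
time: 3.75
tool_pos: [0.4517, -0.0424, 0.2299]
tcp_rot: [-0.674, -0.214, 0.214, 0.674]
wrist_force: [-0.8, 0.6, -0.2]
grip_width: 0.0378
t 3.75 p [ 0.4517 -0.0424  0.2299] q [-0.674 -0.214  0.214  0.674] F [-0.8  0.6 -0.2] M [-0.07 -0.01  0.01] g 0.038
[[ 0.817  0.    -0.577]
 [ 0.577  0.     0.817]
 [ 0.    -1.     0.   ]]
```

View pics/wrist2.png

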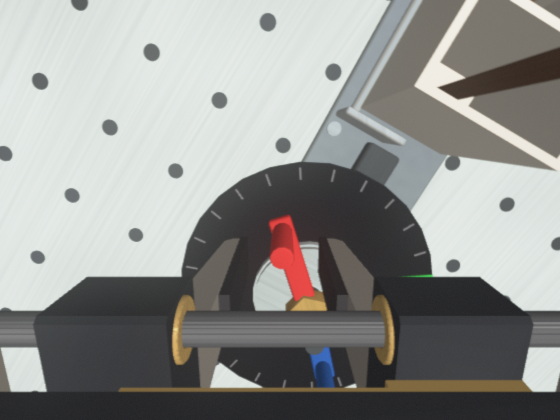

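View pics/scene2.png

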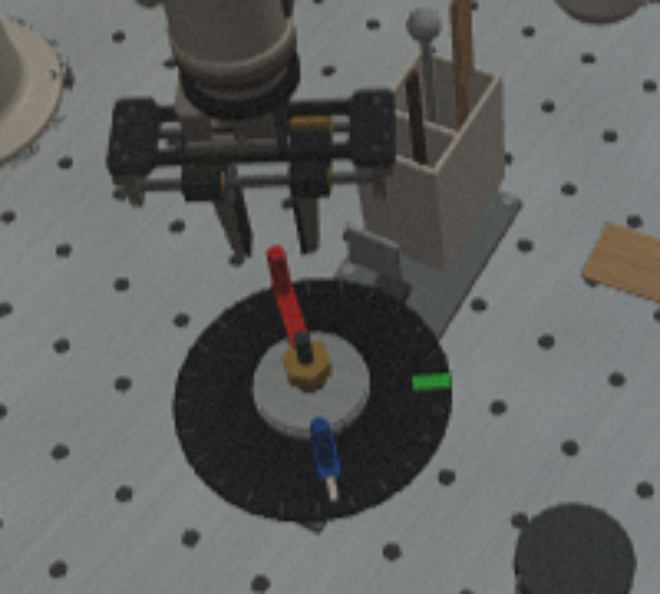

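```bash
cat >> h.py <<'E'
def wbp(c,s,uv,z):
    H=np.array(c['hand_eye']);K=np.array(c['camera_matrix']);M=R.from_quat(s['tcp_rot']).as_matrix()
    o=M@H[:3,3]+s['tool_pos']
    uv=np.atleast_2d(np.array(uv,float))
    d=(np.linalg.inv(K)@np.c_[uv,np.ones(len(uv))].T).T@H[:3,:3].T@M.T
    return o+d*((z-o[2])/d[:,2])[:,None]
E
python3 - <<'E'
from h import *
s=st();c=camera('wrist'); ax=np.array([.507,-.086])
for uv,z in [((283,262),.136),((281,220),.082),((308,305),.09)]:
    p=wbp(c,s,uv,z)[0]; print(uv,p.round(4),np.degrees(np.arctan2(*(p[:2]-ax)[::-1])).round(1),np.linalg.norm(p[:2]-ax).round(4))
# dial left/right edges, top
P=wbp(c,s,[(183,275),(310,163),(431,275),(240,190),(385,193),(205,225),(420,235)],.039)[:,:2]
A=np.c_[2*P,np.ones(len(P))]; q=np.linalg.lstsq(A,(P**2).sum(1),rcond=None)[0]; print('dial',q[:2],np.sqrt(q[2]+q[:2]@q[:2]))
f=c['frame'][200:320,200:370]; cv2.imwrite('pics/wz2.png',cv2.resize(f,None,fx=4.5,fy=4.5))
E
```

```text
t 3.85 p [ 0.4498 -0.0418  0.2278] q [-0.672 -0.214  0.218  0.675] F [-1.   0.2  0.7] M [-0.08  0.05  0.05] g 0.037
(283, 262) [ 0.4539 -0.0462  0.136 ] 143.2 0.0664
(281, 220) [ 0.4474 -0.0399  0.082 ] 142.3 0.0754
(308, 305) [ 0.4991 -0.0787  0.09  ] 137.3 0.0107
dial [ 0.51010638 -0.08846865] 0.10782884588245749
```

View pics/wz2.png

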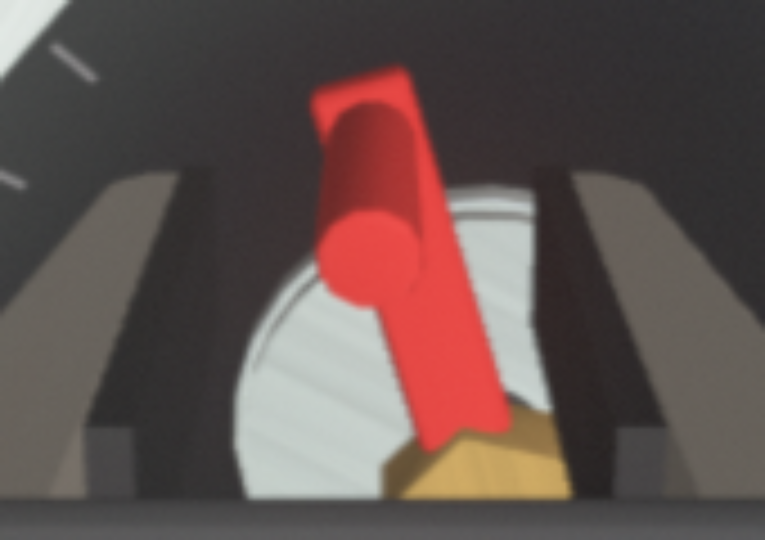

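```bash
python3 -m jog '[170,-0.3,12,-0.8,0,0,0,170,-0.3,12,-0.8,0,0,0,170,-0.3,12,-0.8,0,0,0,170,-0.3,12,-0.8,0,0,0,170,-5.7,0,-2.1,0,-5,0,170,-5.7,0,-2.1,0,-5,0,170,-5.7,0,-2.1,0,-5,0,170,-5.7,0,-2.1,0,-5,0]'
python3 - <<'E'
from h import *
s=st();ax=np.array([.508,-.087]);p=s['tool_pos'][:2]-ax;print(np.degrees(np.arctan2(p[1],p[0])),np.linalg.norm(p))
c=camera('wrist'); cv2.imwrite(f'pics/w3.png',c['frame'])
E
```

```text
time: 4.57
tool_pos: [0.4421, -0.0671, 0.1839]
tcp_rot: [-0.624, -0.333, 0.331, 0.624]
wrist_force: [2.1, 4.4, -1.9]
grip_width: 0.0307
t 4.57 p [ 0.4421 -0.0671  0.1839] q [-0.624 -0.333  0.331  0.624] F [ 2.1  4.4 -1.9] M [ 0.65 -0.2  -0.02] g 0.031
163.19105484016174 0.06888509762405798
```

View pics/w3.png

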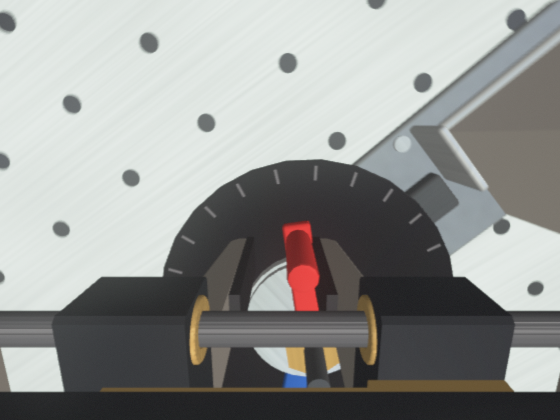

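```bash
python3 -m jog '[170,-5.7,0,-2.1,0,-5,0,170,-5.7,0,-2.1,0,-5,0,170,-5.7,0,-2.1,0,-5,0,170,-5.7,0,-2.1,0,-5,0,170,-5.7,0,-2.1,0,-5,0,170,-5.7,0,-2.1,0,-5,0,170,-5.7,0,-2.1,0,-5,0,170,0,0,0,0,0,0]'
python3 - <<'E'
from h import *
s=st();ax=np.array([.508,-.087]);p=s['tool_pos'][:2]-ax;print(np.degrees(np.arctan2(p[1],p[0])),np.linalg.norm(p))
c=camera('wrist'); cv2.imwrite(f'pics/w4.png',c['frame'])
E
```

```text
time: 5.28
tool_pos: [0.4424, -0.1096, 0.1838]
tcp_rot: [0.497, 0.503, -0.503, -0.497]
wrist_force: [-0.9, 2.7, -0.2]
grip_width: 0.0304
t 5.28 p [ 0.4424 -0.1096  0.1838] q [ 0.497  0.503 -0.503 -0.497] F [-0.9  2.7 -0.2] M [0.29 0.22 0.01] g 0.03
-161.0163348941402 0.06934951324625059
```

View pics/w4.png

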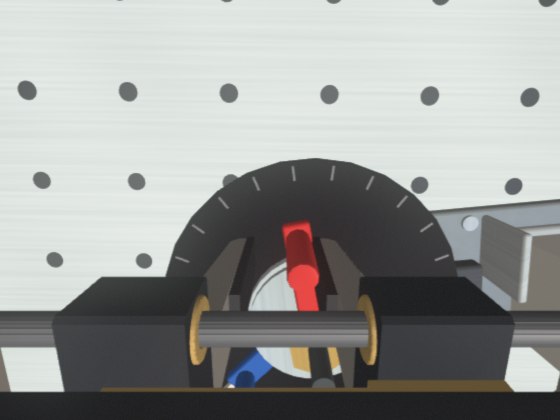

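```bash
python3 -m jog '[170,5,-20,0,0,0,0,160,0,-38,0,0,0,0,150,-7.8,0,-29,0,0,0,150,-7.8,0,-29,0,0,0,150,-7.8,0,-29,0,0,0,150,-7.8,0,-29,0,6.7,0,150,0,0,0,0,6.7,0,150,0,0,0,0,6.7,0]'
python3 -m jog '[150,0,0,0,0,6.7,0,150,0,0,0,0,6.7,0,150,0,0,0,0,0,0,150,0,0,0,0,0,0,150,0,0,0,0,0,0,150,0,0,0,0,0,0,150,0,0,0,0,0,0,150,0,0,0,0,0,0]'
python3 - <<'E'
from h import *
s=st();print(R.from_quat(s['tcp_rot']).as_matrix().round(3))
c=camera('wrist'); cv2.imwrite(f'pics/w5.png',c['frame'])
c=camera('scene'); cv2.imwrite(f'pics/s5.png',cv2.resize(c['frame'][110:290,150:350],None,fx=3.3,fy=3.3))
E
```

```text
time: 6.0
tool_pos: [0.5602, -0.135, 0.2413]
tcp_rot: [0.58, 0.406, -0.406, -0.578]
wrist_force: [-0.4, -0.6, 0.1]
grip_width: 0.0379
time: 6.67
tool_pos: [0.5584, -0.1345, 0.2408]
tcp_rot: [0.621, 0.338, -0.338, -0.621]
wrist_force: [-0.3, -0.4, -0.3]
grip_width: 0.0377
t 6.67 p [ 0.5584 -0.1345  0.2408] q [ 0.621  0.338 -0.338 -0.621] F [-0.3 -0.4 -0.3] M [-0.02 -0.02  0.02] g 0.038
[[ 0.543  0.    -0.839]
 [ 0.839 -0.     0.543]
 [-0.    -1.    -0.   ]]
```

View pics/w5.png

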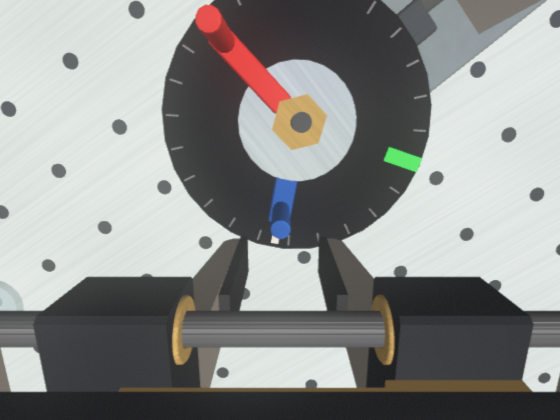

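View pics/s5.png

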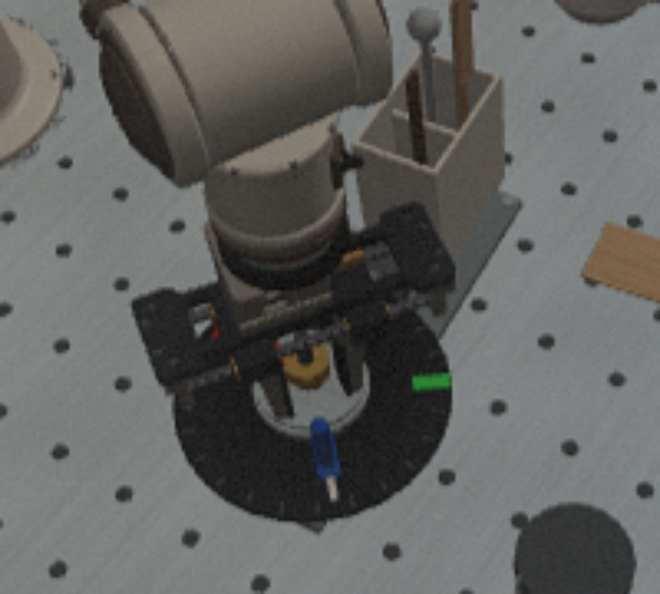

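```bash
python3 - <<'E'
from h import *
s=st();c=camera('wrist')
roi=np.s_[0:255,100:460]
f=c['frame'];b,g,r=[f[...,i].astype(int) for i in range(3)]
m=(g>1.5*r)&(g>1.5*b)&(g>80); y,x=np.nonzero(m[:250]); gp=(x.mean(),y.mean());
dk=(f.max(2)<70).astype(np.uint8); dk[228:]=0; 
cn=max(cv2.findContours(dk,cv2.RETR_EXTERNAL,cv2.CHAIN_APPROX_NONE)[0],key=cv2.contourArea)
h=cv2.convexHull(cn)[:,0,:]; h=h[(h[:,1]>2)&(h[:,1]<224)]
W=wbp(c,s,h,.04)[:,:2]
A=np.c_[2*W,np.ones(len(W))]; q=np.linalg.lstsq(A,(W**2).sum(1),rcond=None)[0]; ax=q[:2]; print('dial',ax,np.sqrt(q[2]+ax@ax))
st_=wbp(c,s,(301,122),.12)[0]; print('stud',st_)
for nm,uv,z in [('mark',gp,.04),('bluepeg',(281,230),.111),('ptr',(275.5,240),.05),('red',(209,18),.136)]:
    p=wbp(c,s,uv,z)[0][:2]
    for a in (ax,st_[:2]): d=p-a; print(nm,p.round(4),np.degrees(np.arctan2(d[1],d[0])).round(1),np.linalg.norm(d).round(4))
E
```

```text
t 6.77 p [ 0.5584 -0.1345  0.2407] q [ 0.621  0.338 -0.338 -0.621] F [-0.1 -0.2  0.4] M [-0.04 -0.01 -0.01] g 0.038
dial [ 0.50645477 -0.08690432] 0.10762764533089564
stud [ 0.50695554 -0.08777032  0.12      ]
mark [ 0.58   -0.0291] 38.1 0.0935
mark [ 0.58   -0.0291] 38.7 0.0937
bluepeg [ 0.5583 -0.1352] -42.9 0.0709
bluepeg [ 0.5583 -0.1352] -42.7 0.0699
ptr [ 0.5795 -0.1549] -43.0 0.0998
ptr [ 0.5795 -0.1549] -42.8 0.0989
red [ 0.4389 -0.1003] -168.8 0.0689
red [ 0.4389 -0.1003] -169.6 0.0692
```

```bash
python3 -m jog '[160,0,20,0,0,0,0,170,0,20,0,0,0,0,170,0,20,0,0,0,0,170,0,20,0,0,0,0,170,6,0,-1,0,-5,0,170,6,0,-1,0,-5,0,170,6,0,-1,0,-5,0,170,6,0,-1,0,-5,0]'
python3 - <<'E'
from h import *
s=st();ax=np.array([.507,-.087]);p=s['tool_pos'][:2]-ax;print(np.degrees(np.arctan2(p[1],p[0])),np.linalg.norm(p))
c=camera('wrist'); cv2.imwrite(f'pics/w6.png',c['frame'])
E
```

```text
time: 7.48
tool_pos: [0.5715, -0.1149, 0.1598]
tcp_rot: [-0.552, -0.441, 0.443, 0.553]
wrist_force: [-2.2, -1.1, -0.8]
grip_width: 0.0309
t 7.48 p [ 0.5715 -0.1149  0.1598] q [-0.552 -0.441  0.443  0.553] F [-2.2 -1.1 -0.8] M [-0.34  0.37 -0.07] g 0.031
-23.378367392549535 0.07022865291575996
```

View pics/w6.png

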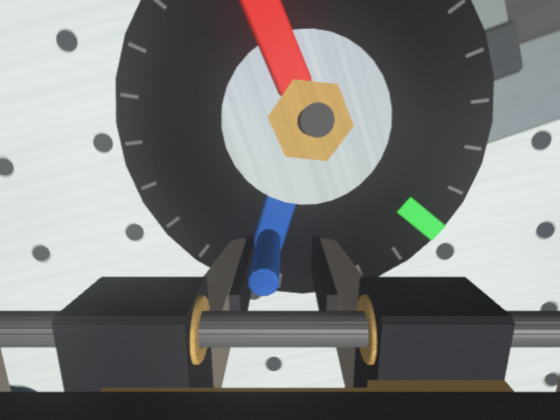

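```bash
python3 -m jog '[170,6,0,-1,0,-5,0,170,6,0,-1,0,-5,0,170,6,0,-1,0,-5,0,170,6,0,-1,0,-5,0,170,6,0,-1,0,-5,0,170,6,0,-1,0,-5,0,170,6,0,-1,0,-5,0,170,6,0,-1,0,-5,0]'
python3 -m jog '[170,6,0,-1,0,-5,0,170,6,0,-1,0,-5,0,170,6,0,-1,0,-5,0,170,3.6,0,-0.6,0,-3,0,170,0,0,0,0,0,0,170,0,0,0,0,0,0,170,0,0,0,0,0,0,170,0,0,0,0,0,0]'
python3 - <<'E'
from h import *
s=st();ax=np.array([.507,-.087]);p=s['tool_pos'][:2]-ax;print(np.degrees(np.arctan2(p[1],p[0])),np.linalg.norm(p),s['joint_positions'])
c=camera('wrist'); cv2.imwrite(f'pics/w7.png',c['frame'])
c=camera('scene'); cv2.imwrite(f'pics/s7.png',cv2.resize(c['frame'][110:290,150:350],None,fx=3.3,fy=3.3))
E
```

```text
time: 8.2
tool_pos: [0.5763, -0.0677, 0.1607]
tcp_rot: [-0.369, -0.603, 0.604, 0.368]
wrist_force: [-0.8, -2.1, 0.1]
grip_width: 0.0306
time: 8.87
tool_pos: [0.5674, -0.0474, 0.1607]
tcp_rot: [0.271, 0.653, -0.653, -0.271]
wrist_force: [-0.0, 0.5, 0.3]
grip_width: 0.0303
t 8.87 p [ 0.5674 -0.0474  0.1607] q [ 0.271  0.653 -0.653 -0.271] F [-0.   0.5  0.3] M [0.07 0.05 0.01] g 0.03
33.226969427843066 0.07226296460335689 [-2.95580325e-01  2.95117184e-01  1.73369306e+00  2.26982406e-04
  1.11276242e+00 -2.65116990e+00]
```

View pics/w7.png

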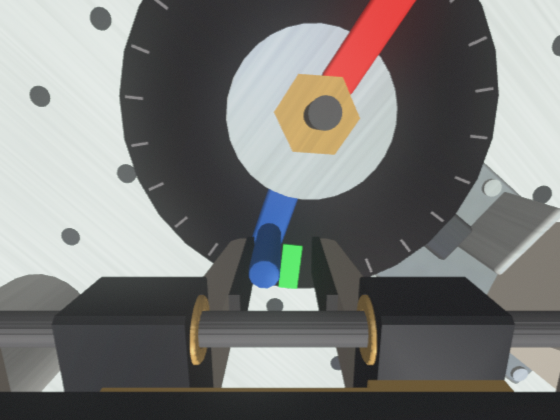

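View pics/s7.png

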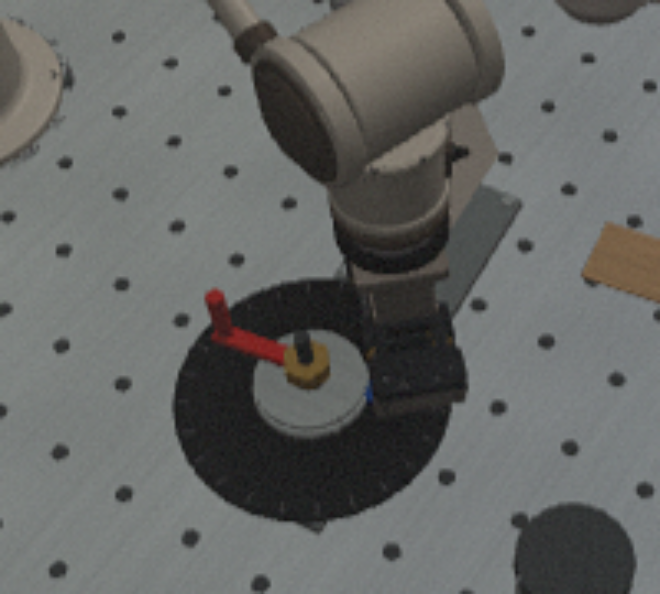

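```bash
cat > m.py <<'E'
from h import *
def meas(c,s,stud,peg,mark=None):
    out={}
    a=wbp(c,s,stud,.12)[0][:2]; 
    for nm,uv,z in [('peg',peg,.111),('mark',mark,.04)]:
        if uv is None: continue
        p=wbp(c,s,uv,z)[0][:2]
        print(nm,p.round(4),[ (np.degrees(np.arctan2(*(p-q)[::-1])).round(2),np.linalg.norm(p-q).round(4)) for q in (a,np.array([.507,-.087]))])
    print('axis',a)
E
python3 - <<'E'
from m import *
s=st();c=camera('wrist')
f=c['frame'];cv2.imwrite('pics/wz8.png',cv2.resize(f[90:300,200:360],None,fx=2.8,fy=2.8,interpolation=cv2.INTER_CUBIC))
b,g,r=[f[...,i].astype(int) for i in range(3)]
m=(g>1.5*r)&(g>1.5*b)&(g>80);y,x=np.nonzero(m); k=cv2.fitEllipse; print(len(x),x.mean(),y.mean())
meas(c,s,(324,112),(263,276),(x.mean(),y.mean()))
E
```

```text
t 8.97 p [ 0.5674 -0.0474  0.1607] q [ 0.271  0.653 -0.653 -0.271] F [ 0.3 -0.5  0.1] M [0.07 0.04 0.01] g 0.031
861 289.99419279907085 265.5191637630662
peg [ 0.5704 -0.0571] [(np.float64(26.06), np.float64(0.0704)), (np.float64(25.22), np.float64(0.0701))]
mark [ 0.5798 -0.0292] [(np.float64(38.99), np.float64(0.0935)), (np.float64(38.42), np.float64(0.093))]
axis [ 0.50715038 -0.08806317]
```

View pics/wz8.png

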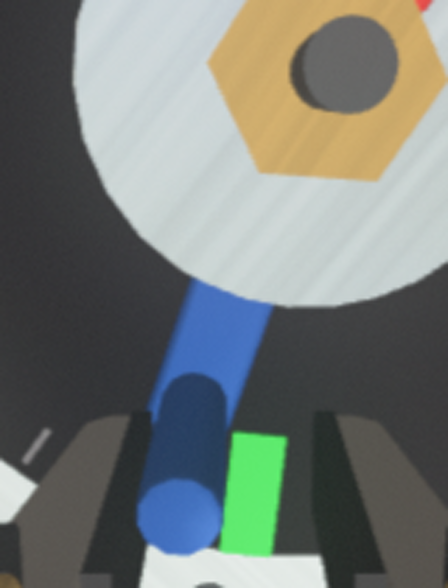

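```bash
python3 -m jog '[170,4,0,-0.8,0,0,0,170,4,0,-0.8,0,0,0,170,4,0,-0.8,0,0,0,170,2,0,-0.6,0,0,0,170,0,0,0,0,0,0,170,0,0,0,0,0,0,170,0,0,0,0,0,0,170,0,0,0,0,0,0]'
python3 - <<'E'
from m import *
s=st();c=camera('wrist')
f=c['frame'];cv2.imwrite('pics/w9.png',f);cv2.imwrite('pics/wz9.png',cv2.resize(f[90:300,200:380],None,fx=2.8,fy=2.8,interpolation=cv2.INTER_CUBIC))
E
```

```text
time: 9.68
tool_pos: [0.5592, -0.0353, 0.1605]
tcp_rot: [-0.27, -0.653, 0.654, 0.271]
wrist_force: [0.9, -0.0, 0.5]
grip_width: 0.0308
t 9.68 p [ 0.5592 -0.0353  0.1605] q [-0.27  -0.653  0.654  0.271] F [ 0.9 -0.   0.5] M [-0.04 -0.14 -0.01] g 0.031
```

View pics/wz9.png

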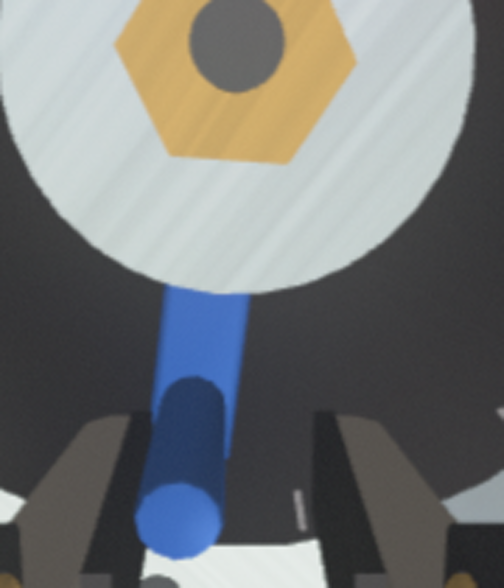

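```bash
python3 - <<'E'
from m import *
s=st();c=camera('wrist')
meas(c,s,(284.6,105.7),(263.6,276))
E
```

```text
t 9.73 p [ 0.5592 -0.0353  0.1605] q [-0.27  -0.653  0.654  0.271] F [ 0.4 -0.9  0.6] M [-0.01 -0.08  0.05] g 0.031
peg [ 0.5619 -0.0449] [(np.float64(37.75), np.float64(0.0692)), (np.float64(37.47), np.float64(0.0692))]
axis [ 0.50721145 -0.08726779]
```

```bash
python3 -m jog '[170,-6,0,0,0,0,0,170,0,-20,0,0,0,0,170,0,-30,0,0,0,0,170,0,-15,-20,0,0,0,170,0,0,-30,0,0,0,170,0,0,-20,0,0,0,170,0,0,0,0,0,0,170,0,0,0,0,0,0]'
python3 - <<'E'
from m import *
s=st();c=camera('wrist')
f=c['frame'];cv2.imwrite('pics/w10.png',f)
E
```

```text
time: 10.45
tool_pos: [0.6131, 0.0103, 0.225]
tcp_rot: [-0.269, -0.653, 0.654, 0.27]
wrist_force: [-1.4, -0.4, -0.5]
grip_width: 0.031
t 10.45 p [0.6131 0.0103 0.225 ] q [-0.269 -0.653  0.654  0.27 ] F [-1.4 -0.4 -0.5] M [0.07 0.05 0.02] g 0.031
```

View pics/w10.png

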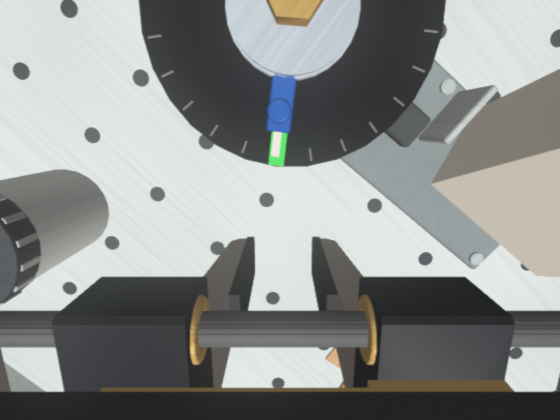

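```bash
python3 - <<'E'
from m import *
s=st();c=camera('wrist')
f=c['frame'];cv2.imwrite('pics/wz10.png',cv2.resize(f[70:175,230:330],None,fx=5.6,fy=5.6,interpolation=cv2.INTER_CUBIC))
b,g,r=[f[...,i].astype(int) for i in range(3)]
gm=(g>1.4*r)&(g>1.4*b)&(g>80); 
for v in range(126,170,4):
    u=np.nonzero(gm[v,230:330])[0]+230
    wv=np.nonzero((f[v,230:330].min(1)>130))[0]+230
    print(v,(u.min(),u.max()) if len(u) else None,wv)
E
```

```text
t 10.5 p [0.6127 0.0098 0.2249] q [-0.269 -0.653  0.654  0.271] F [-0.2  0.2  0.2] M [0.12 0.04 0.01] g 0.031
126 None []
130 None []
134 (np.int64(271), np.int64(285)) [273 274 275 276 277 278 279 280 281]
138 (np.int64(270), np.int64(287)) [272 273 274 275 276 277 278 279 280 281]
142 (np.int64(270), np.int64(286)) [272 273 274 275 276 277 278 279 280]
146 (np.int64(270), np.int64(286)) [272 273 274 275 276 277 278 279 280]
150 (np.int64(269), np.int64(285)) [271 272 273 274 275 276 277 278 279]
154 (np.int64(269), np.int64(285)) [230 231 232 271 272 273 274 275 276 277 278 279 310]
158 (np.int64(268), np.int64(284)) [230 231 232 233 234 235 236 237 238 239 240 241 276 277]
162 (np.int64(268), np.int64(284)) [230 231 232 233 234 235 236 237 238 239 240 241 242 243 244 245 246 247
 248 249 250 251 252 253 328 329]
166 (np.int64(273), np.int64(283)) [230 231 232 233 234 235 236 237 238 239 240 241 242 243 244 245 246 247
 248 249 250 251 252 253 254 255 256 257 258 259 260 261 262 263 264 265
 266 267 268 269 270 271 310 311 312 313 314 315 316 317 318 319 320 321
 322 323 324 325 326 327 328 329]
```

View pics/wz10.png

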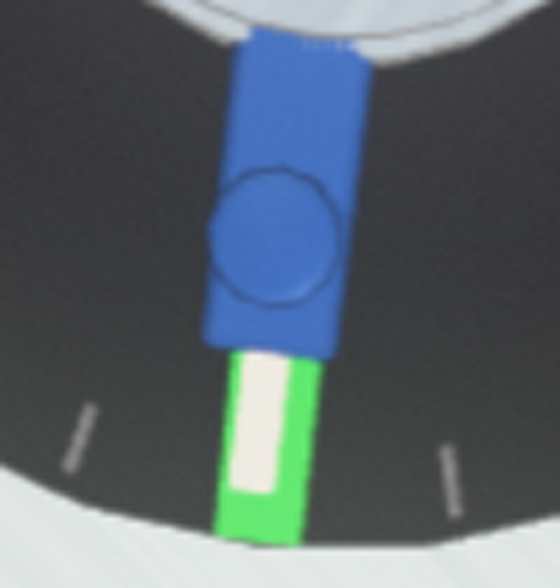

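```bash
python3 -m jog '[170,0,0,20,0,0,0,170,0,0,30,0,0,0,170,0,15,20,0,0,0,170,0,30,0,0,0,0,170,0,20,0,0,0,0,170,4,0,0,0,0,0,170,4,0,0,0,0,0,170,0,0,0,0,0,0]'
python3 -m jog '[170,0,0,0,0,0,0,170,-8,0,0,0,0,0,170,0,-20,0,0,0,0,170,0,-30,0,0,0,0,170,0,-15,-20,0,0,0,170,0,0,-30,0,0,0,170,0,0,-20,0,0,0,170,0,0,0,0,0,0]'
python3 - <<'E'
from m import *
s=st();c=camera('wrist')
f=c['frame'];cv2.imwrite('pics/wz11.png',cv2.resize(f[70:175,230:330],None,fx=5.6,fy=5.6,interpolation=cv2.INTER_CUBIC))
b,g,r=[f[...,i].astype(int) for i in range(3)]
gm=(g>1.4*r)&(g>1.4*b)&(g>80); 
for v in range(134,156,4):
    u=np.nonzero(gm[v,230:330])[0]+230
    wv=np.nonzero((f[v,250:300].min(1)>130))[0]+250
    print(v,(u.min()+u.max())/2,wv.mean())
E
```

```text
time: 11.22
tool_pos: [0.5579, -0.0338, 0.1617]
tcp_rot: [0.271, 0.653, -0.653, -0.27]
wrist_force: [-0.0, 0.1, 0.4]
grip_width: 0.0311
time: 11.88
tool_pos: [0.616, 0.012, 0.2276]
tcp_rot: [0.271, 0.654, -0.653, -0.268]
wrist_force: [-0.4, 0.5, 0.4]
grip_width: 0.0309
t 11.88 p [0.616  0.012  0.2276] q [ 0.271  0.654 -0.653 -0.268] F [-0.4  0.5  0.4] M [ 0.05 -0.01  0.01] g 0.031
134 280.5 283.0
138 280.0 282.5
142 280.0 282.0
146 279.0 282.0
150 279.0 282.0
154 278.0 250.5
```

View pics/wz11.png

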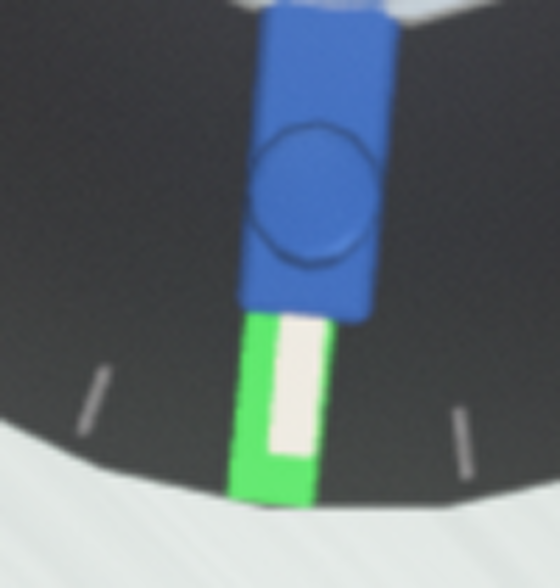

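```bash
python3 -m jog '[165,7.7,-4,34.2,0,0,0,165,7.7,-4,34.2,0,0,0,165,7.7,-4,34.2,0,0,0,165,7.7,-4,34.2,0,0,0,165,7.7,-4,34.2,0,0,0,165,7.7,0,34.2,0,7,0,165,0,0,0,0,7,0,165,0,0,0,0,7,0]'
python3 -m jog '[165,0,0,0,0,7,0,165,0,0,0,0,7,0,165,0,0,0,0,7,0,165,0,0,0,0,7,0,165,0,0,0,0,0,0,165,0,0,0,0,0,0,165,0,0,0,0,0,0,165,0,0,0,0,0,0]'
python3 - <<'E'
from m import *
s=st();print(R.from_quat(s['tcp_rot']).as_matrix().round(3));c=camera('wrist')
cv2.imwrite('pics/w12.png',c['frame'])
E
```

```text
time: 12.6
tool_pos: [0.4338, -0.104, 0.246]
tcp_rot: [-0.388, -0.591, 0.592, 0.387]
wrist_force: [0.2, 0.7, 0.5]
grip_width: 0.0324
time: 13.27
tool_pos: [0.4355, -0.1027, 0.2458]
tcp_rot: [0.517, 0.483, -0.483, -0.516]
wrist_force: [-0.3, -0.1, 0.7]
grip_width: 0.0322
t 13.27 p [ 0.4355 -0.1027  0.2458] q [ 0.517  0.483 -0.483 -0.516] F [-0.3 -0.1  0.7] M [ 0.03 -0.01 -0.04] g 0.032
[[ 0.067  0.    -0.998]
 [ 0.998 -0.     0.067]
 [-0.    -1.    -0.   ]]
```

View pics/w12.png

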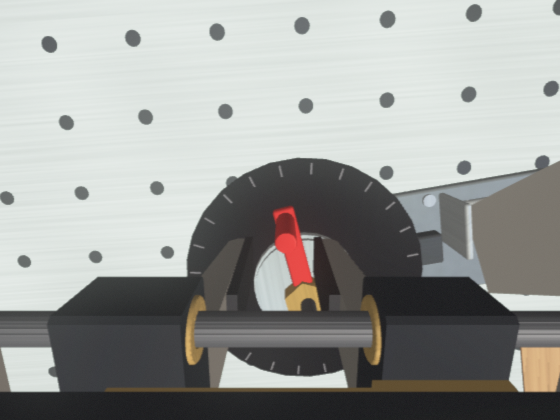

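```bash
python3 -m jog '[170,0,15.5,0,0,0,0,170,0,15.5,0,0,0,0,170,0,15.5,0,0,0,0,170,0,15.5,0,0,0,0,170,6,0,1.5,0,5,0,170,6,0,1.5,0,5,0,170,6,0,1.5,0,5,0,170,6,0,1.5,0,5,0]'
python3 -m jog '[170,6,0,1.5,0,5,0,170,6,0,1.5,0,5,0,170,6,0,1.5,0,5,0,170,6,0,1.5,0,5,0,170,6,0,1.5,0,5,0,170,0,0,0,0,0,0,170,0,0,0,0,0,0,170,0,0,0,0,0,0]'
python3 - <<'E'
from m import *
s=st();ax=np.array([.507,-.087]);p=s['tool_pos'][:2]-ax;print(np.degrees(np.arctan2(p[1],p[0])),np.linalg.norm(p))
c=camera('wrist')
cv2.imwrite('pics/w13.png',c['frame'])
E
```

```text
time: 13.98
tool_pos: [0.4338, -0.0784, 0.1829]
tcp_rot: [0.594, 0.384, -0.386, -0.593]
wrist_force: [-0.9, -4.5, -3.8]
grip_width: 0.0305
time: 14.65
tool_pos: [0.4443, -0.049, 0.1832]
tcp_rot: [-0.661, -0.248, 0.249, 0.662]
wrist_force: [-2.0, -1.0, -1.6]
grip_width: 0.0308
t 14.65 p [ 0.4443 -0.049   0.1832] q [-0.661 -0.248  0.249  0.662] F [-2.  -1.  -1.6] M [-0.22  0.39  0.03] g 0.031
148.7986961006279 0.07329618129929964
```

View pics/w13.png

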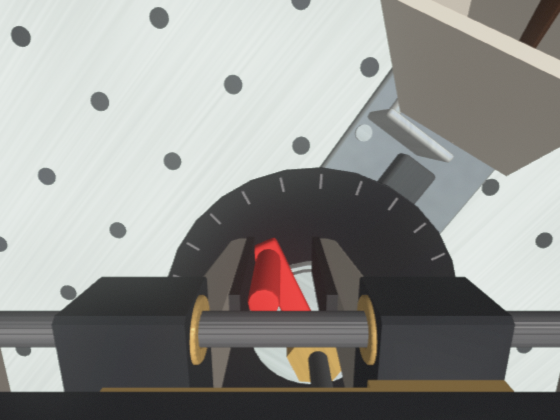

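```bash
python3 -m jog '[170,6,0,1.5,0,5,0,170,6,0,1.5,0,5,0,170,4,0,1,0,3,0,170,1,0,0.3,0,1,0,170,1,0,0.3,0,0,0,170,0,0,0,0,0,0,170,0,0,0,0,0,0,170,0,0,0,0,0,0]'
python3 - <<'E'
from m import *
s=st();ax=np.array([.507,-.087]);p=s['tool_pos'][:2]-ax;print(np.degrees(np.arctan2(p[1],p[0])),np.linalg.norm(p))
c=camera('wrist')
cv2.imwrite('pics/w14.png',c['frame'])
E
```

```text
time: 15.37
tool_pos: [0.4556, -0.0353, 0.1832]
tcp_rot: [-0.687, -0.165, 0.167, 0.687]
wrist_force: [-6.0, -3.4, -0.5]
grip_width: 0.0305
t 15.37 p [ 0.4556 -0.0353  0.1832] q [-0.687 -0.165  0.167  0.687] F [-6.  -3.4 -0.5] M [-0.62  1.04 -0.06] g 0.03
134.83677794299538 0.07287306237148407
```

View pics/w14.png

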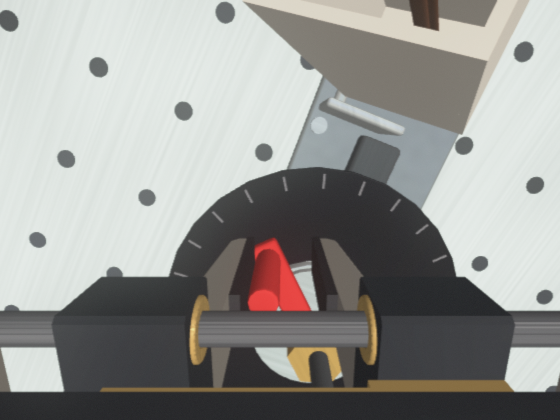

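```bash
python3 -m jog '[170,1,0,0.4,0,0,0,170,1,0,0.4,0,0,0,170,1,0,0.4,0,0,0,170,1,0,0.4,0,0,0,170,0,0,0,0,0,0,170,0,0,0,0,0,0,170,0,0,0,0,0,0,170,0,0,0,0,0,0]'
python3 - <<'E'
from m import *
s=st();ax=np.array([.507,-.087]);p=s['tool_pos'][:2]-ax;print(np.degrees(np.arctan2(p[1],p[0])),np.linalg.norm(p))
c=camera('wrist')
cv2.imwrite('pics/w15.png',c['frame'][200:330,200:380])
for uv in [(263,292)]:
    q=wbp(c,s,uv,.136)[0][:2]-ax; print(np.degrees(np.arctan2(q[1],q[0])),np.linalg.norm(q))
E
```

```text
time: 16.08
tool_pos: [0.4569, -0.0337, 0.183]
tcp_rot: [0.688, 0.163, -0.17, -0.686]
wrist_force: [-14.8, -12.0, 3.5]
grip_width: 0.0305
t 16.08 p [ 0.4569 -0.0337  0.183 ] q [ 0.688  0.163 -0.17  -0.686] F [-14.8 -12.    3.5] M [-2.05  2.49 -0.05] g 0.031
133.25981586168592 0.0731726850085574
139.18886433373928 0.07499775340876613
```

View pics/w15.png

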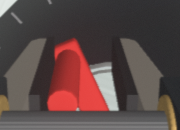

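```bash
python3 -m jog '[170,-4,0,-1,0,0,0,170,-4,0,-1,0,0,0,170,-2,0,0,0,0,0,170,0,-20,0,0,0,0,170,0,-35,0,0,0,0,170,0,-35,0,0,0,0,170,0,-30,20,0,0,0,170,0,0,40,0,0,0]'
python3 - <<'E'
from m import *
s=st()
for n in ['wrist','scene','top']:
    c=camera(n);f=c['frame']
    cv2.imwrite(f'pics/{n}16.png',{'wrist':f,'scene':cv2.resize(f[150:290,170:340],None,fx=4.4,fy=4.4,interpolation=cv2.INTER_CUBIC),'top':cv2.resize(f[190:290,200:350],None,fx=4.6,fy=4.6,interpolation=cv2.INTER_CUBIC)}[n])
E
```

```text
time: 16.8
tool_pos: [0.4282, 0.0134, 0.3113]
tcp_rot: [0.69, 0.169, -0.16, -0.685]
wrist_force: [0.4, 0.9, 0.1]
grip_width: 0.0302
t 16.8 p [0.4282 0.0134 0.3113] q [ 0.69   0.169 -0.16  -0.685] F [0.4 0.9 0.1] M [ 0.01 -0.02 -0.01] g 0.03
```

View pics/wrist16.png

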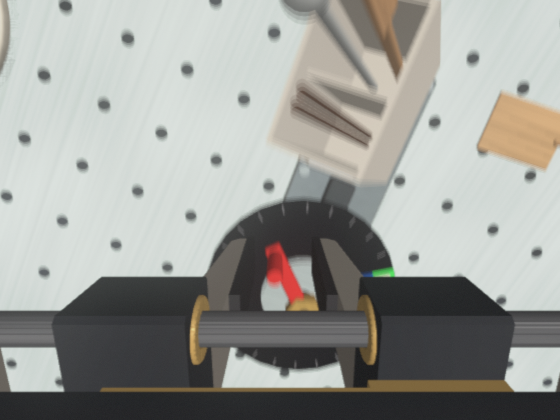

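View pics/scene16.png

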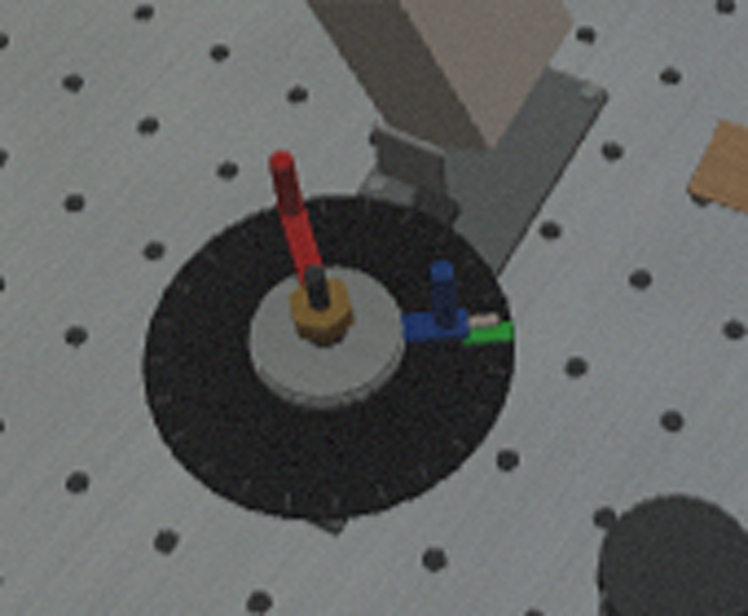

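View pics/top16.png

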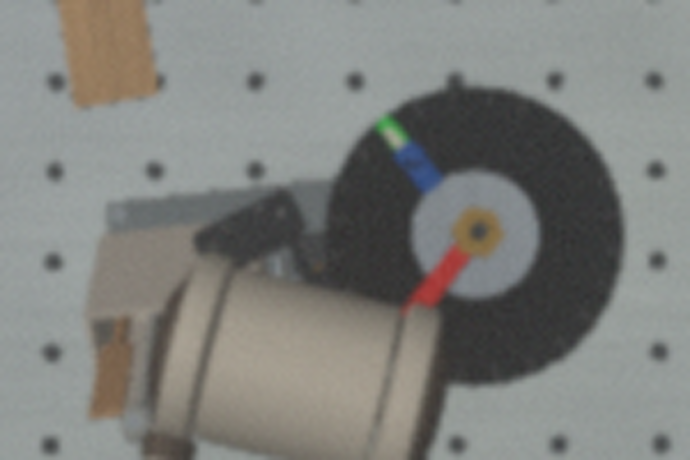

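```bash
python3 -m jog '[170,20,0,-26.8,0,0,0,170,20,0,-26.8,0,0,0,170,20,0,-26.8,0,0,0,170,20,10,-26.8,0,0,0,170,20,15,-26.8,0,0,0,170,20,20,-26.8,0,0,0,170,0,15,0,0,0,0,170,0,0,0,0,0,0]'
python3 - <<'E'
from m import *
s=st();c=camera('wrist');f=c['frame']
cv2.imwrite('pics/w17.png',f)
E
```

```text
time: 17.62
tool_pos: [0.6033, -0.0744, 0.2375]
tcp_rot: [-0.686, -0.162, 0.168, 0.689]
wrist_force: [-1.0, -0.2, -0.2]
grip_width: 0.0305
t 17.62 p [ 0.6033 -0.0744  0.2375] q [-0.686 -0.162  0.168  0.689] F [-1.  -0.2 -0.2] M [-0.07  0.04 -0.02] g 0.031
```

View pics/w17.png

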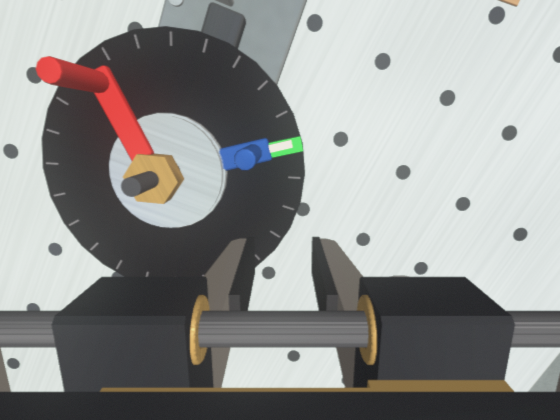

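```bash
python3 - <<'E'
from m import *
s=st();c=camera('wrist');f=c['frame']
cv2.imwrite('pics/wz17.png',cv2.resize(f[115:185,210:310],None,fx=7,fy=7,interpolation=cv2.INTER_CUBIC))
b,g,r=[f[...,i].astype(int) for i in range(3)]
gm=(g>1.3*r)&(g>1.3*b)&(g>80);
M=np.zeros_like(gm);M[115:185,265:310]=gm[115:185,265:310]
wm=np.zeros_like(gm);wm[140:156,268:294]=f[140:156,268:294].min(2)>130
ax=wbp(c,s,(131,185),.12)[0][:2]; print('axis',ax)
y,x=np.nonzero(M|wm); box=cv2.minAreaRect(np.c_[x,y].astype(np.float32)); 
P=wbp(c,s,cv2.boxPoints(box),.04)[:,:2]; print('mark box',P.mean(0))
y,x=np.nonzero(wm); box=cv2.minAreaRect(np.c_[x,y].astype(np.float32)); 
Q=wbp(c,s,cv2.boxPoints(box),.05)[:,:2]
for a in (ax,np.array([.507,-.087])):
    an=lambda p:np.degrees(np.arctan2(*(p-a)[::-1]))
    m,p=an(P.mean(0)),an(Q.mean(0)); print('mark',m,'ptr',p,'diff mm',np.radians(p-m)*97,np.linalg.norm(Q.mean(0)-a))
q=wbp(c,s,(48,69),.136)[0][:2]; print('red',np.degrees(np.arctan2(*(q-ax)[::-1])),np.linalg.norm(q-ax))
for u,v in [(104,72)]: 
    q=wbp(c,s,(u,v),.086)[0][:2]; print('redarm end',np.degrees(np.arctan2(*(q-ax)[::-1])),np.linalg.norm(q-ax))
E
```

```text
t 17.67 p [ 0.6034 -0.0738  0.2402] q [-0.686 -0.163  0.167  0.689] F [-1.1  1.  -0.3] M [-0.05  0.04 -0.01] g 0.03
axis [ 0.50655207 -0.08687708]
mark box [ 0.58171865 -0.02799138]
mark 38.07524291890151 ptr 39.25059680113337 diff mm 1.9898381267412333 0.09189248180891625
mark 38.299710472333764 ptr 39.487350141851266 diff mm 2.0106375883566407 0.09162416957056925
red 141.57495303164237 0.07010344955230531
redarm end 137.0619452022269 0.07405384802579838
```

View pics/wz17.png

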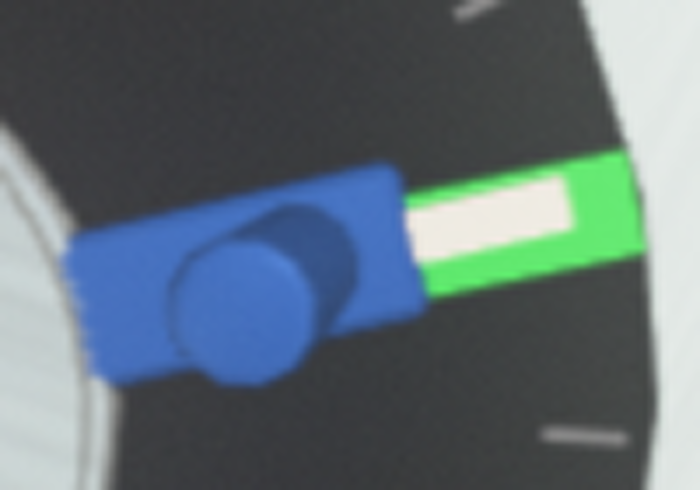

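```bash
python3 - <<'E'
from h import *
st(); print(close_job())
E
```

```text
t 17.72 p [ 0.6039 -0.0736  0.2426] q [-0.687 -0.165  0.166  0.688] F [-0.1  0.3  1.3] M [-0.02  0.02  0.  ] g 0.031
the job is handed in; nothing more can be done
None
```

I loosened the jam nut, brought the pointer onto the green mark and tightened the nut again, then handed the job in at 17.7 s of the 56 s allowed.

- **Loosening:** I swung the red handle anticlockwise to about 0.83 rad, measured in the wrist camera.
- **Pointer:** I pushed the blue handle about 82° onto the mark. It first came up about 1.2 mm short, so I nudged it to 1.8 mm anticlockwise of centre to allow for drag while tightening.
- **Tightening:** I pressed the red handle clockwise until it stopped yielding at about 19 N. The handle came to rest at about 141.6°, slightly tighter than its starting 143.2°.
- **Last checks:** The pointer is about 2.0 mm from the mark's centre line, inside the 6 mm limit. The gripper was about 15 cm above the ledge, clear of everything, with the wrist force near zero.

**Not measured:** I did not re-measure the teapot, canister, cup, lid, spatula and bowl at the end. The gripper stayed clear of them throughout, and the wrist force showed no contact with anything but the two handles. The nut angles come from images and contact force, with about 2° of uncertainty. No check failed or disagreed.

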